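# Kit the terminal strips by length

### The arm

A 6-joint arm with a two-finger parallel gripper is mounted at the origin on a cart in front of the work surface, level with it; the furniture and walls round the work are solid. World frame = base frame: x ahead of the robot, y to its left, z up, the work surface at z = 0. Lengths are in m, angles in rad, forces in N, time in s.
With the tool pointing down it reaches from about 0.325 to 0.85 m from the base axis. Payload 15.5 kg.
Tool frame: the origin (TCP) lies at the very end of the fingers, on their centre line; the grasp point (between the pads) lies 19 mm behind it (bot.grip_point_offset is the distance from the TCP to the grasp point, in m); z points along the fingers, y is the line along which they close (so a half turn about z gives the same grasp; the last joint's range is limited). The gripper opens to 91 mm and grips with 3 to 60 N. Pads are 32 mm wide; open, the fingers measure 118 mm over their backs; the gripper's body (76 mm by 178 mm) begins 60 mm behind the grasp point.
Start: joints at [1.151, 0.494, 1.345, -0, 1.302, -0.096], TCP at [0.199, 0.592, 0.186] pointing down, gripper open.
Joint ranges: [-2.91, 2.91], [-0.82, 2.16], [0.22, 2.67], [-1.22, 4.37], [0.12, 2.79], [-3.08, 3.08]. Speed limits (rad/s): [1.89, 1.89, 2.57, 3.01, 3.01, 3.01].

### API

Orientations are given as [roll, pitch, yaw] about the fixed x, y, z axes, in that order (R = Rz(yaw) Ry(pitch) Rx(roll)).
In Python, from rig import bot, camera gives the robot as it stands. The module is installed in compiled form; this text tells all that it offers.
- The arm moves only by the tool step_arm, never from a script. Its argument "series" is a list of rows, each a list of 3 entries, a list of its own where there are three numbers: the shift along the tool's x, y, z in mm, then the turn about the tool's z in rad, then the closure, from 0 (fully open) to 1 (shut). A call has 1 to 10 rows; each row shifts and turns the commanded pose from where the row before left it, along the tool's axes as they then stand; what a row does not reach is not made up. A row lasts 1/12 s, in which the tool goes at most 41.7 mm and 7.16 degrees, less where a joint would pass 70% of its speed; a pose out of reach is approached as far as the arm can. A call with a gripper value outside its range is refused whole. The fingers move at their own pace and stop on an object; "squeeze" is the grip in N (left out, the last holds). Time passes only in rows, so rows that do not move let the fingers close. It gives the time, the measured TCP pose, the force, the opening and the grip force at its end, in the units of the state.
- bot.read_state(): the state, without advancing time (a new reading comes with each control period).
- camera(name): name is "scene" or "top" or "wrist"; returns a dict with "img" (384x512x3 uint8, blue, green, red), "fov_y" (degrees; the focal length in pixels is half the picture's height over the tangent of half this angle, whatever the lens; pixels are square), "cx", "cy" (the principal point, pixels), "dist" ([k1, k2, p1, p2, k3] as OpenCV has them; the pictures are not rectified), "R" (3x3) and "t" (3): a world point X has camera coordinates R X + t. Camera axes: x right, y down, z forward; pixel columns grow to the right and rows downward; lengths in m; the calibration is good to about 2 mm. A picture is of the moment at which its call begins. There is no depth.
- bot.sign_off(): hands the job in; it is judged then, once.
The state is a dict: "time_s": time; "joint_pos": joint angles; "dq": joint speeds; "effort": joint torques, N m; "tcp_pos": TCP position; "tool_rot": TCP orientation; "force": force on the tool from outside, world axes, zero at the start; "ft_torque": the same for the moment, N m; "gripper_width": finger opening in m; "gripper_force": force on a finger pad.
Only numpy, scipy, OpenCV 4.12 (cv2) and the standard library are available. Lean on these libraries where they do the work, as an engineer would, in place of code of your own. Each camera call takes 0.05 s, during which the arm holds its last target. There are 200 camera calls.

### The job

Pick the three green terminal strips out of the loose parts lying on the near bench to the left of the blue vise and the white clamp jig, and lay each one in the white nest made for its length: shortest strip in the shortest nest, middle in the middle, longest in the longest. Each must end right way up, flat on the pocket floor between the walls; leave the heat sink, the inductor and the relay where they are.

Things in the scene. Friction and masses are not known exactly. Their poses are not given: they have to be found in the camera images.
- strip_46_center (a point): Centre (half-way up) of the shortest of three loose green terminal strips: a rigid green block 46 mm long (along its own y), 20 mm wide (x), 18 mm high (z), with a row of slotted screw heads on top, lying on the bench. Its underside is 9 mm below this point. Mass about 20 to 60 g. (A green strip at the back of the bench, beside the power supply, is no part of the job.)
- strip_61_center (a point): Centre (half-way up) of the middle of three loose green terminal strips: a rigid green block 61 mm long (along its own y), 20 mm wide (x), 18 mm high (z), with a row of slotted screw heads on top, lying on the bench. Its underside is 9 mm below this point. Mass about 20 to 60 g. (A green strip at the back of the bench, beside the power supply, is no part of the job.)
- strip_76_center (a point): Centre (half-way up) of the longest of three loose green terminal strips: a rigid green block 76 mm long (along its own y), 20 mm wide (x), 18 mm high (z), with a row of slotted screw heads on top, lying on the bench. Its underside is 9 mm below this point. Mass about 20 to 60 g. (A green strip at the back of the bench, beside the power supply, is no part of the job.)
- nest_46_floor (a point): Centre of the pocket floor of the shortest of three white kitting nests, made for the shortest strip and fixed to the bench. Pocket 62 mm long (own y) and 36 mm wide (x), dark floor 3 mm above the bench; outside 72 x 46 mm. End walls and four corner lugs (each 8 mm long, at the ends of the long sides) are 5 mm thick and rise to 9 mm above the bench, 6 mm above the floor; between the lugs the long sides are open for the fingers. z up.
- nest_61_floor (a point): Centre of the pocket floor of the middle of three white kitting nests, made for the middle strip and fixed to the bench. Pocket 77 mm long (own y) and 36 mm wide (x), dark floor 3 mm above the bench; outside 87 x 46 mm. End walls and four corner lugs (each 8 mm long, at the ends of the long sides) are 5 mm thick and rise to 9 mm above the bench, 6 mm above the floor; between the lugs the long sides are open for the fingers. z up.
- nest_76_floor (a point): Centre of the pocket floor of the longest of three white kitting nests, made for the longest strip and fixed to the bench. Pocket 92 mm long (own y) and 36 mm wide (x), dark floor 3 mm above the bench; outside 102 x 46 mm. End walls and four corner lugs (each 8 mm long, at the ends of the long sides) are 5 mm thick and rise to 9 mm above the bench, 6 mm above the floor; between the lugs the long sides are open for the fingers. z up.
- loose_heat_sink_center (a point): Bystander: centre of a loose silvery finned heat sink, 44 x 60 x 25 mm high, lying on the bench; not to be moved.
- loose_inductor_center (a point): Bystander: centre of a loose ring-shaped inductor wound with copper wire, 48 mm across, 17 mm high, lying on the bench; not to be moved.
- loose_relay_center (a point): Bystander: centre of a loose grey plug-in relay, 28 x 21 mm, standing 38 mm high on the bench; not to be moved or tipped.
Not all that is in view belongs to the job. What is shaped like the part that bears strip_76_center but pink is not meant.

How it is judged:
By the outcome, as a careful person would: the job done as asked, in the order asked, and still so for the second after the job is handed in, with the robot touching nothing.
It also fails if it takes over 96 s, if anything falls off the work surface, if the arm or the gripper's body presses on something with over 40 N, if the wrist force passes 120 N, or if a joint passes its speed limit or range.

## Working session

There is one attempt and no reset: what is moved stays moved. The work goes in short steps, Python scripts to look and compute and a tool call to move; the robot and the scene stay as the last step left them, time stands still between calls to the robot, and variables do not carry over. Pictures are saved under pics/ and viewed, at most 16 in all, crops included, and the job is handed in when it is done.

Besides the shell and the picture viewer there is one more tool, called after "Call:" as a command line: name --argument value ..., lists and objects as JSON in quotes. step_arm: Moves the arm, as the interface text tells. Its arguments: {"type":"object","properties":{"series":{"type":"array","items":{"type":"array"}},"squeeze":{"type":"number"}},"required":["series"]}

```bash
mkdir -p pics; cat > h.py <<'E'
import numpy as np, cv2
from rig import bot, camera
def K(c):
    f=192/np.tan(np.radians(c["fov_y"])/2)
    return np.array([[f,0,c["cx"]],[0,f,c["cy"]],[0,0,1.]])
def ray(c,px,z):
    px=np.array(px,float).reshape(-1,1,2)
    u=cv2.undistortPoints(px,K(c),np.array(c["dist"],float)).reshape(-1,2)
    R=np.array(c["R"]);t=np.array(c["t"])
    d=np.c_[u,np.ones(len(u))]@R; o=-R.T@t
    return o+d*((z-o[2])/d[:,2])[:,None]
E
python3 - <<'E'
from h import *
for n in("top","scene"):
    c=camera(n); cv2.imwrite(f"pics/{n}0.png",c["img"]); print(n,-np.array(c["R"]).T@c["t"],c["fov_y"])
print(bot.read_state())
E
```

```text
top [ 0.43469072 -0.16024822  1.04634451] 50.54198999648507
scene [-0.10181868 -1.03902154  0.96811029] 46.978791842819625
{'time_s': 0.1, 'joint_pos': array([ 1.15051908e+00,  4.94069956e-01,  1.34603755e+00,  1.49695549e-05,
        1.30249076e+00, -9.55429654e-02]), 'dq': array([-0.00014882, -0.00117753, -0.00231864, -0.00078788, -0.00143883,
       -0.00278409]), 'effort': array([ 1.22666610e-03, -8.80237412e+01, -3.82550883e+01,  7.12161139e-02,
        4.79567761e-02,  9.77013201e-05]), 'tcp_pos': array([0.19928535, 0.59201021, 0.18534039]), 'tool_rot': array([-3.14059301e+00, -1.10297106e-04,  2.81685434e+00]), 'force': array([ 0.0200996 , -0.26751325,  0.98505309]), 'ft_torque': array([-0.01728055, -0.02512339,  0.02733923]), 'gripper_force': 0.0, 'gripper_width': 0.09138718220065489}
```

View pics/top0.png

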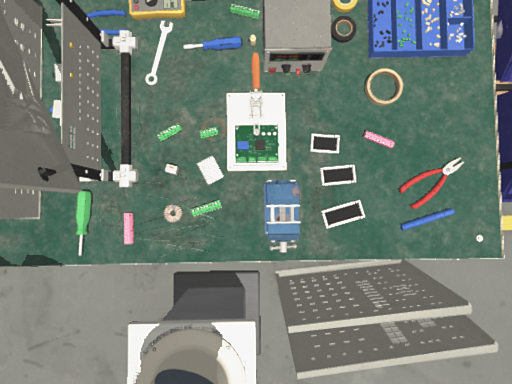

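View pics/scene0.png

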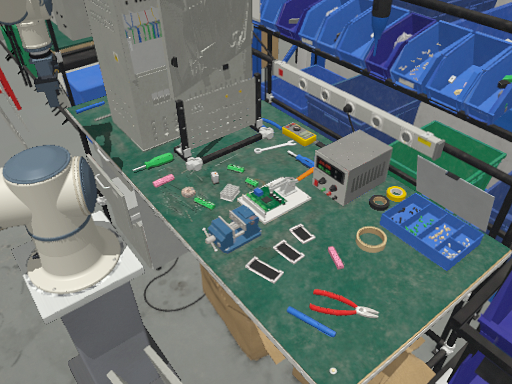

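The top view shows these candidates:
- **Loose green strips:** (169,132), (209,132) and (206,209).
- **Look-alikes to ignore:** the green strip by the supply at (245,11), the pink ones at (128,228) and (380,139), the green screwdriver at (83,215) and the PCB at (257,145).
- **Nests:** (325,143), (338,175) and (343,214).

Next I'll measure them.

```bash
cat > m.py <<'E'
from h import *
def rects(c,mask,z,box,amin=60):
    m=np.zeros_like(mask);x0,y0,x1,y1=box;m[y0:y1,x0:x1]=mask[y0:y1,x0:x1]
    out=[]
    for k in cv2.findContours(m,cv2.RETR_EXTERNAL,cv2.CHAIN_APPROX_NONE)[0]:
        if cv2.contourArea(k)<amin: continue
        P=ray(c,k.reshape(-1,2),z)[:,:2]*1000
        (cx,cy),(w,h),a=cv2.minAreaRect(P.astype(np.float32))
        if w>h: w,h,a=h,w,a+90   # long axis angle
        ang=(a+90+90)%180-90     # long side direction from world x
        out.append((np.round(k.mean((0,1))),np.round([cx,cy,h,w],1),round(ang,1)))
    return out
def green(c):
    h=cv2.cvtColor(c["img"],cv2.COLOR_BGR2HSV)
    m=cv2.inRange(h,(50,120,110),(75,255,255))
    return cv2.morphologyEx(m,cv2.MORPH_CLOSE,np.ones((5,5)))
def white(c): return cv2.inRange(c["img"],(170,170,170),(255,255,255))
E
python3 - <<'E'
from m import *
c=camera("top")
for r in rects(c,green(c),.016,(150,110,232,230)): print(r)
for r in rects(c,white(c),.009,(300,125,375,235)): print(r)
# bystanders & vise, obstacles coarse
for n,p,z in(("heat",(209,169),.025),("ind",(173,213),.017),("relay",(171,169),.038),("viseL",(264,210),.06),("jigcorner",(228,93),.02),("jig",(228,168),.02),("post",(124,178),.02),("scrdrv",(83,215),.02),("panel",(98,185),0.02)): print(n,ray(c,p,z)[0].round(3))
a=c["img"][100:245,70:380]; cv2.imwrite("pics/crop.png",cv2.resize(a,None,fx=2.5,fy=2.5,interpolation=cv2.INTER_CUBIC))
w=camera("wrist"); print("wrist",(-np.array(w["R"]).T@w["t"]).round(3),w["fov_y"]); cv2.imwrite("pics/w0.png",w["img"])
E
```

```text
(array([206., 208.]), array([438.2, -39.3,  74.7,  16.8]), -72.5)
(array([343., 214.]), array([ 416.2, -386.8,  103.3,   47.5]), -75.0)
(array([338., 175.]), array([ 515.6, -377. ,   88.5,   47. ]), -85.5)
(array([325., 143.]), array([ 597.6, -345.2,   72.9,   47.7]), 84.8)
heat [ 0.534 -0.049  0.025]
ind [0.425 0.043 0.017]
relay [0.534 0.043 0.038]
viseL [ 0.429 -0.185  0.06 ]
jigcorner [ 0.729 -0.099  0.02 ]
jig [ 0.536 -0.097  0.02 ]
post [0.515 0.165 0.02 ]
scrdrv [0.424 0.266 0.02 ]
panel [0.499 0.229 0.02 ]
wrist [0.133 0.616 0.384] 59.41165449114968
```

View pics/crop.png

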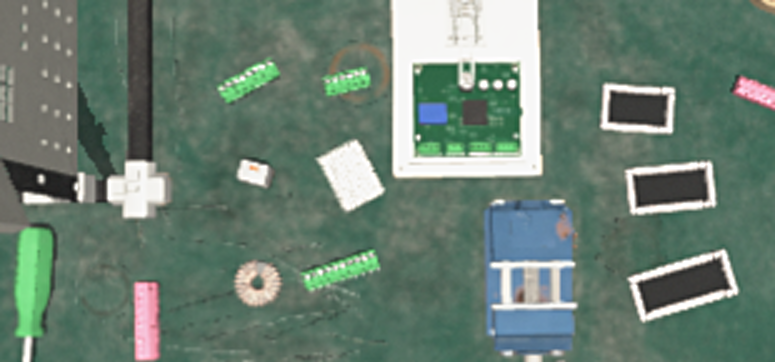

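View pics/w0.png

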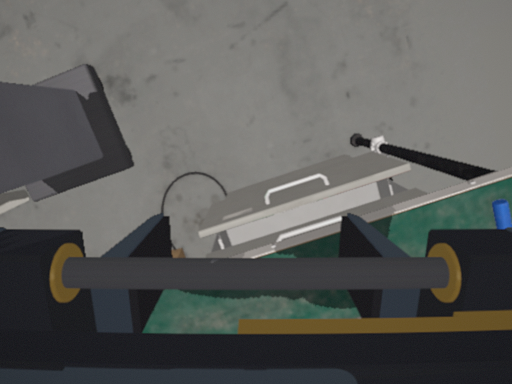

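The crop shows the long strip at top-view (206,208), the middle at (169,132) and the short at (209,132), all with screw rows up. All three nests match their given sizes. Two strips still need a better mask.

```bash
cat >> m.py <<'E'
def green(c):
    b,g,r=[c["img"][...,i].astype(int) for i in range(3)]
    m=((g-r>55)&(g-b>35)&(g>120)).astype(np.uint8)*255
    return cv2.morphologyEx(m,cv2.MORPH_CLOSE,np.ones((3,3)))
E
python3 - <<'E'
from m import *
c=camera("top")
for z in (.018,.009):
  for r in rects(c,green(c),z,(150,110,226,230),30): print(r)
s=camera("scene")
for r in rects(s,green(s),.018,(180,155,265,215),20): print("scene",r)
for r in rects(s,white(s),.009,(240,220,320,285)): print("scene",r)
print(ray(s,(237,212),.06),ray(s,(183,105),.2), ray(s,(262,130),.02))
E
```

```text
(array([207., 207.]), array([437.3, -39.4,  77. ,  18.4]), -72.5)
(array([208., 132.]), array([629.2, -47.4,  46.3,  20.6]), -76.6)
(array([169., 131.]), array([631.4,  52.2,  61.1,  21.8]), -63.8)
(array([207., 207.]), array([437.3, -38.4,  77.7,  18.5]), -72.5)
(array([208., 132.]), array([631. , -46.4,  46.7,  20.7]), -76.6)
(array([169., 131.]), array([633.1,  54. ,  61.7,  22. ]), -63.8)
scene (array([204., 202.]), array([432.6, -45.6,  83.3,  26.8]), -73.4)
scene (array([256., 201.]), array([ 572. , -146.7,   99.9,   14.5]), -89.8)
scene (array([251., 182.]), array([622. , -54.3,  49.3,  27. ]), -63.2)
scene (array([235., 168.]), array([627. ,  47.1,  64.5,  28.1]), -60.8)
scene (array([264., 270.]), array([ 412.8, -390.6,  100.7,   49.8]), -73.8)
scene (array([288., 251.]), array([ 512.2, -379.5,   88.4,   49.7]), -84.6)
scene (array([302., 233.]), array([ 594.5, -347.3,   71.4,   48.8]), 86.1)
[[ 0.46376174 -0.193346    0.06      ]] [[0.56279253 0.27232111 0.2       ]] [[0.86227898 0.18863555 0.02      ]]
```

The scene view agrees with the top view to within 5 mm, and the reaches and sizes match, so I'll start moving. First I draw the arm in, away from the cabinet, then swing to the long strip.

```bash
cat > p.py <<'E'
import sys
from h import *
def plan(*wps):  # each: x,y,z(mm),yaw deg,nrows ; starts from the measured pose
    s=bot.read_state(); p=np.array(s["tcp_pos"])*1000; y=s["tool_rot"][2]; rows=[]
    for x,yy,z,yw,n in wps:
        d=(np.radians(yw)-y+np.pi)%(2*np.pi)-np.pi; t0=np.array([x,yy,z],float)
        for i in range(n):
            k=n-i; g=(t0-p)/k; c,sn=np.cos(y),np.sin(y)
            sh=np.round([g[0]*c+g[1]*sn, g[0]*sn-g[1]*c, -g[2]]).astype(int)
            tr=-round(((np.radians(yw)-y+np.pi)%(2*np.pi)-np.pi)/k,3)
            rows.append([sh.tolist(),tr])
            p=p+np.array([sh[0]*c+sh[1]*sn, sh[0]*sn-sh[1]*c,-sh[2]]); y-=tr
    print(p.round(1),np.degrees(y).round(1)); print(rows)
def st():
    s=bot.read_state(); print(s["time_s"],(s["tcp_pos"]*1000).round(1),np.degrees(s["tool_rot"]).round(1),s["force"].round(1),s["gripper_width"],s["gripper_force"])
E
python3 -c "
from p import *
plan((210,350,186,140,8),(350,100,170,107.5,10),(437,-40,150,107.5,5))"
```

```text
[436.7 -40.  149.6] 107.5
[[[-11, -28, 0], np.float64(0.047)], [[-12, -28, 0], np.float64(0.047)], [[-14, -27, 0], np.float64(0.047)], [[-15, -26, 0], np.float64(0.046)], [[-16, -26, 0], np.float64(0.047)], [[-17, -25, 0], np.float64(0.046)], [[-18, -24, 0], np.float64(0.047)], [[-19, -24, 0], np.float64(0.046)], [[-27, -10, 2], np.float64(0.057)], [[-27, -9, 2], np.float64(0.057)], [[-28, -7, 1], np.float64(0.057)], [[-28, -5, 2], np.float64(0.057)], [[-28, -4, 1], np.float64(0.057)], [[-29, -2, 2], np.float64(0.057)], [[-29, -1, 1], np.float64(0.056)], [[-29, 1, 2], np.float64(0.057)], [[-28, 3, 1], np.float64(0.056)], [[-28, 4, 2], np.float64(0.057)], [[-32, 8, 4], np.float64(-0.0)], [[-32, 8, 4], np.float64(-0.0)], [[-32, 8, 4], np.float64(-0.0)], [[-32, 9, 4], np.float64(-0.0)], [[-32, 8, 4], np.float64(-0.0)]]
```

Call:
step_arm --series '[[[-11, -28, 0], 0.047, 0], [[-12, -28, 0], 0.047, 0], [[-14, -27, 0], 0.047, 0], [[-15, -26, 0], 0.047, 0], [[-16, -26, 0], 0.047, 0], [[-17, -25, 0], 0.047, 0], [[-18, -24, 0], 0.047, 0], [[-19, -24, 0], 0.047, 0], [[0, 0, 0], 0, 0]]' --squeeze 20

```text
time_s: 1.05
tcp_pos: [0.2082, 0.3455, 0.1856]
tool_rot: [-3.139, 0.001, 2.437]
force: [-0.6, 0.5, -0.7]
gripper_width: 0.0911
gripper_force: 0.0
```

Call:
step_arm --series '[[[-27, -10, 2], 0.057, 0], [[-27, -9, 2], 0.057, 0], [[-28, -7, 1], 0.057, 0], [[-28, -5, 2], 0.057, 0], [[-28, -4, 1], 0.057, 0], [[-29, -2, 2], 0.057, 0], [[-29, -1, 1], 0.057, 0], [[-29, 1, 2], 0.057, 0], [[-28, 3, 1], 0.057, 0], [[-28, 4, 2], 0.057, 0]]'

```text
time_s: 1.88
tcp_pos: [0.3494, 0.0987, 0.17]
tool_rot: [3.141, 0.0, 1.868]
force: [0.3, -0.2, -0.2]
gripper_width: 0.0913
gripper_force: 0.0
```

Call:
step_arm --series '[[[-32, 8, 4], 0, 0.4], [[-32, 8, 4], 0, 0.4], [[-32, 8, 4], 0, 0.4], [[-32, 9, 4], 0, 0.4], [[-32, 8, 4], 0, 0.4], [[0, 0, 0], 0, 0.4], [[0, 0, 0], 0, 0.4]]'

```text
time_s: 2.47
tcp_pos: [0.4357, -0.042, 0.1495]
tool_rot: [-3.141, -0.0, 1.868]
force: [-0.7, 0.8, -0.3]
gripper_width: 0.0547
gripper_force: 0.0
```

```bash
python3 - <<'E'
from p import *
from m import *
st()
w=camera("wrist"); cv2.imwrite("pics/w1.png",w["img"])
for r in rects(w,green(w),.018,(0,0,512,384),200): print(r)
plan((437.3,-39.4,20,107.5,4))
E
```

```text
2.4667 [435.7 -42.  149.5] [-180.    -0.   107.1] [-0.7  0.8 -0.3] 0.05468397622435868 0.0
(array([427., 223.]), array([620.7, -27.6,  23.9,  14.3]), 16.8)
(array([256., 179.]), array([435.9, -38. ,  76.4,  19.5]), -72.9)
(array([466., 151.]), array([626.6,  52.6,  62.9,  26.8]), -61.8)
[437.5 -39.2  19.6] 107.5
[[[0, 1, 32], np.float64(-0.002)], [[0, 1, 33], np.float64(-0.002)], [[0, 0, 32], np.float64(-0.001)], [[1, 1, 33], np.float64(-0.002)]]
```

View pics/w1.png

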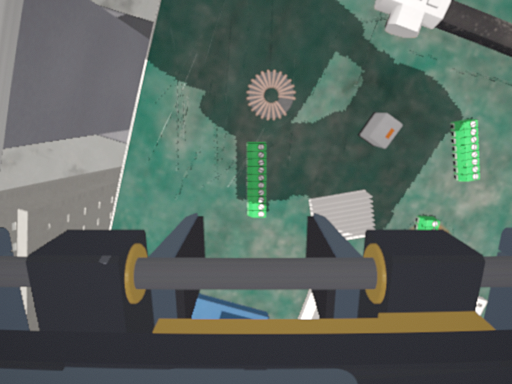

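The wrist view shows the long strip at (256,179) with its screw heads up, measuring 76x20 mm, so it is the right part. The heat sink at (343,215) and inductor at (270,95) are clear of the fingers. I'll descend.

Call:
step_arm --series '[[[3, 1, 35], 0, 0.4], [[0, 1, 35], 0, 0.4], [[0, 0, 35], 0, 0.4], [[0, 0, 25], 0, 0.4], [[0, 0, 10], 0, 0.4], [[0, 0, 5], 0, 0.4], [[0, 0, 0], 0, 0.4], [[0, 0, 0], 0, 0.4]]'

```text
time_s: 3.18
tcp_pos: [0.4362, -0.0369, 0.0054]
tool_rot: [3.141, 0.0, 1.872]
force: [0.8, -0.4, 0.3]
gripper_width: 0.0548
gripper_force: 0.0
```

Call:
step_arm --series '[[[0, 0, 0], 0, 1], [[0, 0, 0], 0, 1], [[0, 0, 0], 0, 1], [[0, 0, 0], 0, 1], [[0, 0, 0], 0, 1], [[0, 0, 0], 0, 1], [[0, 0, 0], 0, 1], [[0, 0, 0], 0, 1]]'

```text
time_s: 3.85
tcp_pos: [0.436, -0.0374, 0.0048]
tool_rot: [3.142, 0.0, 1.871]
force: [-0.5, -0.0, -0.1]
gripper_width: 0.0042
gripper_force: 0.0
```

The fingers shut to 4 mm without catching anything, so I'll look.

```bash
python3 - <<'E'
from p import *
from m import *
st()
w=camera("wrist"); c=camera("top"); s=camera("scene")
for r in rects(c,green(c),.018,(150,110,226,230),30): print(r)
f=lambda c,x0,y0,x1,y1:cv2.resize(c["img"][y0:y1,x0:x1],(380,285))
cv2.imwrite("pics/q1.png",np.hstack([f(w,0,0,512,384),f(s,150,140,270,230)]))
E
```

```text
3.85 [436.  -37.4   4.8] [180.    0.  107.2] [-0.5 -0.  -0.1] 0.004227662315292546 0.0
(array([208., 132.]), array([629.6, -47.3,  46.3,  19.9]), -76.6)
(array([170., 131.]), array([631.4,  52.2,  61.1,  21.8]), -63.8)
```

View pics/q1.png

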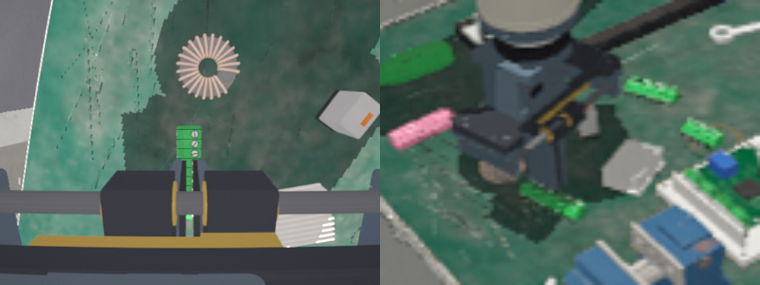

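The fingers look closed above the strip. I'll check where the calibrated cameras put the reported TCP compared with the visible fingertips.

```bash
python3 - <<'E'
from p import *
st(); print(bot.grip_point_offset)
ims=[]
for n,b in(("wrist",(170,150,340,278)),("scene",(170,160,250,220))):
    c=camera(n); im=c["img"].copy(); x0,y0,x1,y1=b; im=cv2.resize(im[y0:y1,x0:x1],None,fx=400/(x1-x0),fy=400/(x1-x0),interpolation=cv2.INTER_CUBIC);k=400/(x1-x0)
    for z,col in((.0048,(0,0,255)),(.0238,(255,0,0)),(.0438,(0,255,255))):
        p=cv2.projectPoints(np.array([[.436,-.0374,z]]),cv2.Rodrigues(np.array(c["R"]))[0],np.array(c["t"],float),K(c),np.array(c["dist"],float))[0].ravel()
        print(n,z,p.round(1)); cv2.circle(im,tuple(int(v) for v in (p-[x0,y0])*k),4,col,-1)
    ims.append(im[:300])
cv2.imwrite("pics/q2.png",np.hstack(ims))
E
```

```text
4.0 [436.  -37.4   4.8] [-180.    -0.   107.2] [-0.1  0.5  0.3] 0.000476468231521743 0.0
0.0188
wrist 0.0048 [255.2 228.6]
wrist 0.0238 [255.2 239.9]
wrist 0.0438 [255.2 254.3]
scene 0.0048 [203.8 203.3]
scene 0.0238 [203.3 199. ]
scene 0.0438 [202.8 194.3]
```

View pics/q2.png

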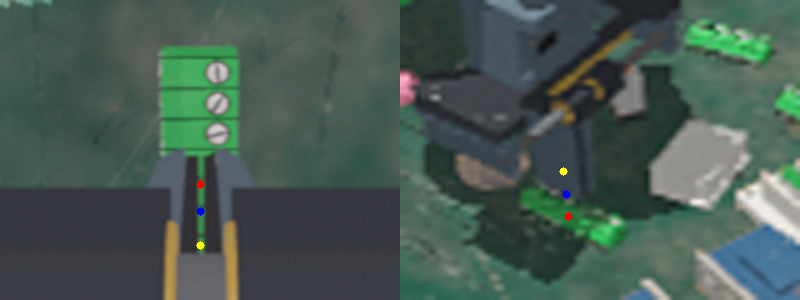

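In the scene crop the fingertips end near the blue dot, at z of about 0.022. The real tips are therefore about 17 mm above the reported TCP. I'll reopen and go lower in small, force-watched steps.

Call:
step_arm --series '[[[0, 0, 0], 0, 0.4], [[0, 0, 0], 0, 0.4], [[0, 0, 0], 0, 0.4], [[0, 0, 0], 0, 0.4], [[0, 0, 0], 0, 0.4], [[0, 0, 0], 0, 0.4], [[0, 0, 2], 0, 0.4], [[0, 0, 2], 0, 0.4], [[0, 0, 2], 0, 0.4], [[0, 0, 0], 0, 0.4]]'

```text
time_s: 4.93
tcp_pos: [0.4358, -0.0373, -0.0016]
tool_rot: [-3.141, -0.0, 1.871]
force: [0.1, 0.5, -0.4]
gripper_width: 0.055
gripper_force: 0.0
```

Call:
step_arm --series '[[[0, 0, 2], 0, 0.4], [[0, 0, 2], 0, 0.4], [[0, 0, 2], 0, 0.4], [[0, 0, 0], 0, 0.4], [[0, 0, 0], 0, 0.4]]'

```text
time_s: 5.35
tcp_pos: [0.4359, -0.0373, -0.0073]
tool_rot: [-3.141, -0.0, 1.871]
force: [1.1, 0.9, 0.1]
gripper_width: 0.0546
gripper_force: 0.0
```

```bash
python3 - <<'E'
from p import *
st(); 
s=bot.read_state()["tcp_pos"]
ims=[]
for n,b in(("wrist",(150,120,360,278)),("scene",(170,160,250,220))):
    c=camera(n); im=c["img"].copy(); x0,y0,x1,y1=b; k=400/(x1-x0); im=cv2.resize(im[y0:y1,x0:x1],None,fx=k,fy=k,interpolation=cv2.INTER_CUBIC)
    ims.append(im[:300])
cv2.imwrite("pics/q3.png",np.hstack(ims))
E
```

```text
5.35 [435.9 -37.3  -7.3] [-180.    -0.   107.2] [1.1 0.9 0.1] 0.054638380161749295 0.0
```

View pics/q3.png

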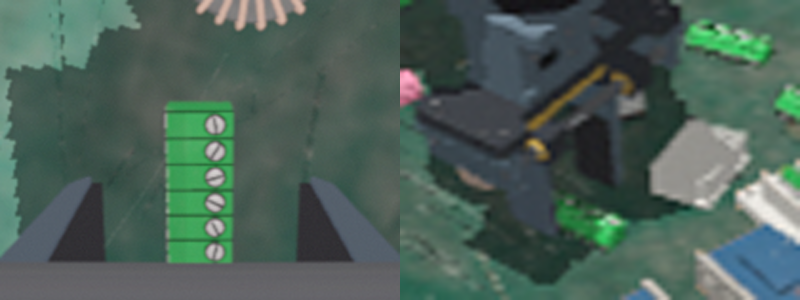

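At a reported z of -7 mm there is still no contact, so the offset is real. I'll keep going in small steps.

Call:
step_arm --series '[[[0, 0, 1], 0, 0.4], [[0, 0, 1], 0, 0.4], [[0, 0, 1], 0, 0.4], [[0, 0, 0], 0, 0.4]]'

```text
time_s: 5.78
tcp_pos: [0.436, -0.0373, -0.0103]
tool_rot: [-3.141, -0.0, 1.871]
force: [-0.3, 0.2, 0.6]
gripper_width: 0.0549
gripper_force: 0.0
```

Call:
step_arm --series '[[[0, 0, 1], 0, 0.4], [[0, 0, 1], 0, 0.4], [[0, 0, 0], 0, 0.4]]'

```text
time_s: 6.03
tcp_pos: [0.436, -0.0374, -0.0123]
tool_rot: [-3.141, -0.0, 1.871]
force: [-0.3, -0.2, 0.3]
gripper_width: 0.0548
gripper_force: 0.0
```

Call:
step_arm --series '[[[0, 0, 0], 0, 1], [[0, 0, 0], 0, 1], [[0, 0, 0], 0, 1], [[0, 0, 0], 0, 1], [[0, 0, 0], 0, 1], [[0, 0, 0], 0, 1], [[0, 0, 0], 0, 1], [[0, 0, 0], 0, 1], [[0, 0, 0], 0, 1]]'

```text
time_s: 6.78
tcp_pos: [0.4361, -0.0374, -0.0122]
tool_rot: [3.141, 0.0, 1.871]
force: [-0.3, 0.0, 0.4]
gripper_width: 0.0181
gripper_force: 20.0
```

Gripped, at 18 mm and 20 N. I'll lift and plan the carry to nest 76.

Call:
step_arm --series '[[[0, 0, -10], 0, 1], [[0, 0, -25], 0, 1], [[0, 0, -35], 0, 1], [[0, 0, -35], 0, 1], [[0, 0, -35], 0, 1], [[0, 0, -25], 0, 1], [[0, 0, 0], 0, 1]]'

```text
time_s: 7.37
tcp_pos: [0.4384, -0.0378, 0.1573]
tool_rot: [3.135, 0.004, 1.871]
force: [0.5, -0.7, 0.1]
gripper_width: 0.0181
gripper_force: 20.0
```

```bash
python3 - <<'E'
from p import *
from m import *
st(); plan((416,-387,152,105,10))
w=camera("wrist"); 
for r in rects(w,green(w),.159,(0,0,512,384),200): print(r)
E
```

```text
7.3667 [438.4 -37.8 157.3] [179.6   0.2 107.2] [ 0.5 -0.7  0.1] 0.018069330567339687 19.999906718730927
[ 415.7 -386.9  152.3] 105.0
[[[-33, -12, 1], np.float64(0.004)], [[-33, -12, 0], np.float64(0.004)], [[-33, -12, 1], np.float64(0.004)], [[-33, -12, 0], np.float64(0.004)], [[-33, -12, 1], np.float64(0.004)], [[-33, -12, 0], np.float64(0.004)], [[-33, -12, 1], np.float64(0.004)], [[-33, -12, 0], np.float64(0.003)], [[-33, -11, 1], np.float64(0.004)], [[-32, -12, 0], np.float64(0.003)]]
(array([257., 299.]), array([453.2, -84.9,  21.9,  14.9]), 17.1)
(array([416., 237.]), array([537.2, -12.9,  27.7,  14.7]), -75.4)
(array([256., 217.]), array([436.1, -30. ,  53.5,  21.4]), -73.5)
(array([457., 152.]), array([538.4,  43.2,  36.7,  15.9]), -61.9)
```

Call:
step_arm --series '[[[-33, -12, 0], 0.004, 1], [[-33, -12, 0], 0.004, 1], [[-33, -12, 0], 0.004, 1], [[-33, -12, 0], 0.004, 1], [[-33, -12, 0], 0.004, 1], [[-33, -12, 0], 0.004, 1], [[-33, -12, 0], 0.004, 1], [[-33, -12, 0], 0.003, 1], [[-33, -11, 0], 0.004, 1], [[-32, -12, 0], 0.003, 1]]'

```text
time_s: 8.25
tcp_pos: [0.4125, -0.3878, 0.1513]
tool_rot: [-3.141, -0.002, 1.832]
force: [1.5, -0.6, 0.2]
gripper_width: 0.0185
gripper_force: 20.0
```

Call:
step_arm --series '[[[0, 0, 30], 0, 1], [[0, 0, 30], 0, 1], [[0, 0, 0], 0, 1], [[0, 0, 0], 0, 1], [[0, 0, 0], 0, 1]]'

```text
time_s: 8.67
tcp_pos: [0.4136, -0.3863, 0.0934]
tool_rot: [-3.141, -0.0, 1.833]
force: [0.6, 0.5, 0.5]
gripper_width: 0.0181
gripper_force: 20.0
```

```bash
python3 - <<'E'
from p import *
from m import *
st(); c=camera("top")
for r in rects(c,white(c),.009,(300,125,375,235)): print(r)
w=camera("wrist"); cv2.imwrite("pics/q4.png",w["img"])
for r in rects(w,white(w),.009,(0,0,512,384),300): print('w',r)
E
```

```text
8.6667 [ 413.6 -386.3   93.4] [-180.   -0.  105.] [0.6 0.5 0.5] 0.01809722567808695 19.99990403652191
(array([361., 222.]), array([ 394.4, -432.1,   62.8,   28.8]), -42.1)
(array([328., 142.]), array([ 597.9, -345.8,   71.7,   45.5]), 85.8)
w (array([434., 321.]), array([ 617.3, -465.4,   33.6,   13.3]), 68.0)
w (array([ 38., 309.]), array([ 238.4, -553.4,   50. ,   12.3]), -85.3)
w (array([463., 209.]), array([ 594.9, -344.8,   72.3,   50.2]), 85.2)
w (array([ 37., 133.]), array([ 221.2, -390.9,  212.9,   12.3]), -84.0)
w (array([486.,  37.]), array([ 562.1, -211.6,   65.5,   62. ]), 0.4)
w (array([354.,  24.]), array([ 452.2, -233.3,   37.5,    7.1]), 89.7)
w (array([306.,  24.]), array([ 419.4, -239.9,   49.1,   22.7]), 3.4)
w (array([134., 124.]), array([ 299.8, -363. ,  213.3,    4.8]), -89.8)
```

View pics/q4.png

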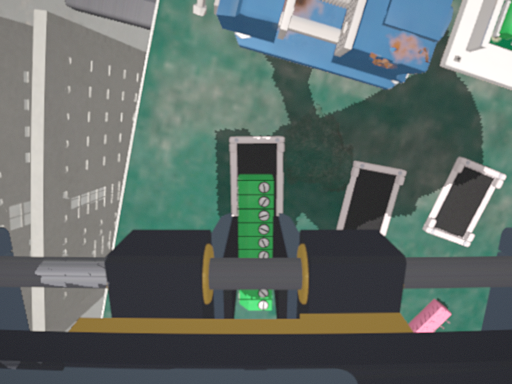

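The wrist view shows the strip hanging level over the long nest. The nest's far wall runs from (231,138) to (284,138), and I'll check it against the top-view fit.

```bash
python3 - <<'E'
from p import *
w=camera("wrist"); P=ray(w,[(231,138),(284,138),(257,223),(274,175),(238,175)],.009)*1000
print(P[:2].round(1)); u=np.array([np.cos(np.radians(105)),np.sin(np.radians(105))]); print("centre est",(P[:2,:2].mean(0)-51*u).round(1))
s=bot.read_state()["tcp_pos"]; zt=s[2]+.0122+.018
Q=ray(w,[(238,175),(273,175)],zt)[:,:2]*1000; print("strip centre",(Q.mean(0)-38*u).round(1))
E
```

```text
[[ 381.8 -344.6    9. ]
 [ 424.4 -333.     9. ]]
centre est [ 416.3 -388.1]
strip centre [ 413.7 -385.3]
```

The two estimates agree, so I'll correct by about 3 mm along and 2 mm across, then lower to a reported z of about -8.5.

Call:
step_arm --series '[[[-3, 2, 30], 0, 1], [[0, 0, 30], 0, 1], [[0, 0, 20], 0, 1], [[0, 0, 10], 0, 1], [[0, 0, 5], 0, 1], [[0, 0, 2], 0, 1], [[0, 0, 2], 0, 1], [[0, 0, 2], 0, 1], [[0, 0, 0], 0, 1], [[0, 0, 0], 0, 1]]'

```text
time_s: 9.65
tcp_pos: [0.4164, -0.3892, -0.0075]
tool_rot: [3.141, 0.001, 1.833]
force: [-0.4, -0.1, 0.3]
gripper_width: 0.0176
gripper_force: 20.0
```

Call:
step_arm --series '[[[0, 0, 1], 0, 1], [[0, 0, 0], 0, 1], [[0, 0, 0], 0, 0.7], [[0, 0, 0], 0, 0.6], [[0, 0, 0], 0, 0.5], [[0, 0, 0], 0, 0.5], [[0, 0, 0], 0, 0.5], [[0, 0, 0], 0, 0.5]]'

```text
time_s: 10.32
tcp_pos: [0.4161, -0.3888, -0.0092]
tool_rot: [-3.142, -0.0, 1.833]
force: [-0.5, 0.1, 0.7]
gripper_width: 0.0454
gripper_force: 0.0
```

Call:
step_arm --series '[[[0, 0, -10], 0, 0.5], [[0, 0, -30], 0, 0.5], [[0, 0, -40], 0, 0.5], [[0, 0, -40], 0, 0.5], [[0, 0, -38], 0, 0.5], [[0, 0, 0], 0, 0.4]]'

```text
time_s: 10.82
tcp_pos: [0.4185, -0.3915, 0.1568]
tool_rot: [3.137, 0.01, 1.833]
force: [0.6, -1.5, 0.3]
gripper_width: 0.0497
gripper_force: 0.0
```

```bash
python3 - <<'E'
from p import *
from m import *
st(); w=camera("wrist")
for r in rects(w,green(w),.021,(0,0,512,384),200): print(r)
plan((520,-220,152,104,6),(630,-47,152,103.4,7))
E
```

```text
10.8167 [ 418.5 -391.5  156.8] [179.7   0.5 105. ] [ 0.6 -1.5  0.3] 0.049701373949099965 0.0
(array([253., 178.]), array([ 416.3, -389.8,   74.4,   18.7]), -74.9)
(array([492.,  38.]), array([ 600. , -201.4,   36.3,   34. ]), -88.9)
(array([462.,  23.]), array([ 566.4, -194.5,   51.4,   18.9]), 83.6)
[630.1 -47.2 151.6] 103.4
[[[23, 24, 0], np.float64(0.003)], [[23, 24, 0], np.float64(0.003)], [[23, 24, 0], np.float64(0.003)], [[23, 23, 1], np.float64(0.003)], [[24, 24, 0], np.float64(0.003)], [[23, 23, 1], np.float64(0.003)], [[20, 21, 0], np.float64(0.001)], [[20, 21, 0], np.float64(0.002)], [[20, 21, 0], np.float64(0.001)], [[21, 21, 0], np.float64(0.002)], [[20, 21, 0], np.float64(0.001)], [[21, 21, 0], np.float64(0.002)], [[20, 22, 0], np.float64(0.001)]]
```

The long strip lies in its nest at (416,-390), 3 mm off centre. The short strip is next.

Call:
step_arm --series '[[[23, 24, 0], 0.003, 0.4], [[23, 24, 0], 0.003, 0.4], [[23, 24, 0], 0.003, 0.4], [[23, 24, 0], 0.003, 0.4], [[24, 24, 0], 0.003, 0.4], [[23, 24, 0], 0.003, 0.4], [[20, 21, 0], 0.002, 0.4], [[20, 21, 0], 0.002, 0.4], [[20, 21, 0], 0.002, 0.4], [[21, 21, 0], 0.002, 0.4]]'

```text
time_s: 11.7
tcp_pos: [0.5828, -0.1179, 0.1485]
tool_rot: [-3.141, -0.0, 1.807]
force: [1.2, -0.5, -0.5]
gripper_width: 0.0548
gripper_force: 0.0
```

Call:
step_arm --series '[[[20, 21, 0], 0.002, 0.4], [[20, 21, 0], 0.002, 0.4], [[20, 22, 0], 0.002, 0.4], [[0, 0, 0], 0, 0.4], [[0, 0, 0], 0, 0.4]]'

```text
time_s: 12.12
tcp_pos: [0.631, -0.0448, 0.1482]
tool_rot: [-3.141, -0.0, 1.803]
force: [0.3, -0.0, -1.0]
gripper_width: 0.0545
gripper_force: 0.0
```

```bash
python3 - <<'E'
from p import *
from m import *
st(); w=camera("wrist"); cv2.imwrite("pics/w5.png",w["img"])
for r in rects(w,green(w),.018,(0,0,512,384),200): print(r)
E
```

```text
12.1167 [631.  -44.8 148.2] [-179.9   -0.   103.3] [ 0.3 -0.  -1. ] 0.054544034497292726 0.0
(array([217., 300.]), array([ 622.2, -185. ,   48.6,   33.9]), 13.7)
(array([253., 184.]), array([628.9, -45.7,  47.9,  18.3]), -77.1)
(array([280.,  81.]), array([631.4,  53. ,  60.6,  20. ]), -61.5)
```

View pics/w5.png

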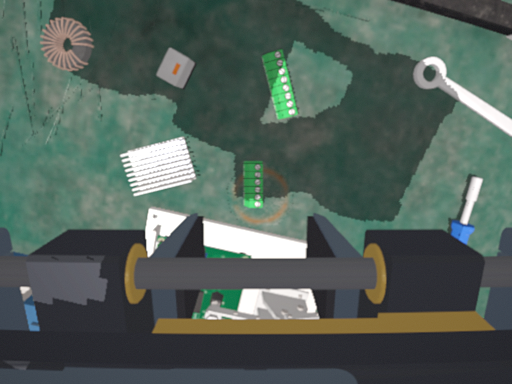

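The short strip is at (253,184), 48x18 mm with its screws up, and the way down clears the jig edge and the heat sink. I'll descend.

Call:
step_arm --series '[[[0, -2, 35], 0, 0.4], [[0, 0, 35], 0, 0.4], [[0, 0, 35], 0, 0.4], [[0, 0, 25], 0, 0.4], [[0, 0, 15], 0, 0.4], [[0, 0, 5], 0, 0.4], [[0, 0, 5], 0, 0.4], [[0, 0, 0], 0, 0.4], [[0, 0, 0], 0, 0.4]]'

```text
time_s: 12.92
tcp_pos: [0.6295, -0.0471, -0.0052]
tool_rot: [3.141, 0.001, 1.8]
force: [0.4, 0.3, 0.5]
gripper_width: 0.0546
gripper_force: 0.0
```

Call:
step_arm --series '[[[0, 0, 2], 0, 0.4], [[0, 0, 2], 0, 0.4], [[0, 0, 1], 0, 0.4], [[0, 0, 0], 0, 0.4], [[0, 0, 0], 0, 0.4]]'

```text
time_s: 13.33
tcp_pos: [0.6291, -0.0466, -0.0111]
tool_rot: [3.141, 0.0, 1.801]
force: [-0.4, 0.1, 0.6]
gripper_width: 0.0546
gripper_force: 0.0
```

Call:
step_arm --series '[[[0, 0, 0], 0, 1], [[0, 0, 0], 0, 1], [[0, 0, 0], 0, 1], [[0, 0, 0], 0, 1], [[0, 0, 0], 0, 1], [[0, 0, 0], 0, 1], [[0, 0, 0], 0, 1], [[0, 0, 0], 0, 1], [[0, 0, 0], 0, 1]]'

```text
time_s: 14.08
tcp_pos: [0.6294, -0.0467, -0.0108]
tool_rot: [3.141, 0.0, 1.801]
force: [-0.6, -0.1, 6.1]
gripper_width: 0.0009
gripper_force: 2.7
```

I missed again: the width is 1 mm with 6 N upward. The first grip must have caught only the top edge. I'll reopen and check that the strip is undisturbed.

Call:
step_arm --series '[[[0, 0, -3], 0, 0.4], [[0, 0, 0], 0, 0.4], [[0, 0, 0], 0, 0.4], [[0, 0, 0], 0, 0.4], [[0, 0, 0], 0, 0.4], [[0, 0, 0], 0, 0.4], [[0, 0, 0], 0, 0.4], [[0, 0, 0], 0, 0.4]]'

```text
time_s: 14.75
tcp_pos: [0.629, -0.0466, -0.0082]
tool_rot: [-3.141, -0.0, 1.801]
force: [0.3, -0.8, 0.4]
gripper_width: 0.051
gripper_force: 0.0
```

```bash
python3 - <<'E'
from p import *
st(); 
ims=[]
s=bot.read_state()["tcp_pos"]
for n,b in(("wrist",(150,120,360,278)),("scene",(210,145,290,205))):
    c=camera(n); im=c["img"].copy(); x0,y0,x1,y1=b; k=400/(x1-x0); im=cv2.resize(im[y0:y1,x0:x1],None,fx=k,fy=k,interpolation=cv2.INTER_CUBIC)
    ims.append(im[:300])
cv2.imwrite("pics/q6.png",np.hstack(ims))
E
```

```text
14.75 [629.  -46.6  -8.2] [-180.    -0.   103.2] [ 0.3 -0.8  0.4] 0.05103563300015367 0.0
```

View pics/q6.png

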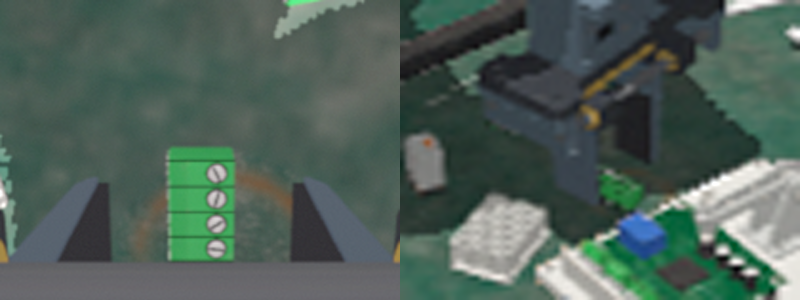

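The strip is undisturbed. The 6 N contact on its top at a reported z of -11 puts the true tip height at about reported + 28 mm. For a proper grip I need a reported z of about -24, so I'll step down while watching the force.

Call:
step_arm --series '[[[0, 0, 3], 0, 0.4], [[0, 0, 3], 0, 0.4], [[0, 0, 2], 0, 0.4], [[0, 0, 0], 0, 0.4]]'

```text
time_s: 15.18
tcp_pos: [0.6287, -0.0466, -0.0169]
tool_rot: [-3.141, -0.0, 1.801]
force: [0.3, -0.1, 0.8]
gripper_width: 0.0544
gripper_force: 0.0
```

Call:
step_arm --series '[[[0, 0, 1], 0, 0.4], [[0, 0, 1], 0, 0.4], [[0, 0, 1], 0, 0.4], [[0, 0, 0], 0, 0.4]]'

```text
time_s: 15.52
tcp_pos: [0.629, -0.0466, -0.0193]
tool_rot: [-3.141, -0.0, 1.801]
force: [-0.3, 0.0, -0.1]
gripper_width: 0.0541
gripper_force: 0.0
```

Call:
step_arm --series '[[[0, 0, 1], 0, 0.4], [[0, 0, 1], 0, 0.4], [[0, 0, 1], 0, 0.4], [[0, 0, 0], 0, 0.4]]'

```text
time_s: 15.85
tcp_pos: [0.629, -0.0466, -0.0224]
tool_rot: [-3.141, -0.0, 1.801]
force: [-0.1, 0.4, 0.4]
gripper_width: 0.0547
gripper_force: 0.0
```

Call:
step_arm --series '[[[0, 0, 0], 0, 1], [[0, 0, 0], 0, 1], [[0, 0, 0], 0, 1], [[0, 0, 0], 0, 1], [[0, 0, 0], 0, 1], [[0, 0, 0], 0, 1], [[0, 0, 0], 0, 1], [[0, 0, 0], 0, 1], [[0, 0, 0], 0, 1]]'

```text
time_s: 16.6
tcp_pos: [0.6291, -0.0466, -0.0222]
tool_rot: [3.142, 0.0, 1.801]
force: [0.6, -0.2, 0.7]
gripper_width: 0.0186
gripper_force: 20.0
```

Call:
step_arm --series '[[[0, 0, -10], 0, 1], [[0, 0, -25], 0, 1], [[0, 0, -35], 0, 1], [[0, 0, -35], 0, 1], [[0, 0, -35], 0, 1], [[0, 0, -30], 0, 1], [[0, 0, 0], 0, 1], [[0, 0, 0], 0, 1]]'

```text
time_s: 17.27
tcp_pos: [0.6301, -0.0468, 0.1503]
tool_rot: [3.138, 0.002, 1.801]
force: [-0.9, -0.7, -1.5]
gripper_width: 0.0186
gripper_force: 20.0
```

```bash
python3 - <<'E'
from p import *
st(); plan((598,-346,148,85.3,10))
E
```

```text
17.2667 [630.1 -46.8 150.3] [1.798e+02 1.000e-01 1.032e+02] [-0.9 -0.7 -1.5] 0.01855635959226617 19.99965727329254
[ 597.6 -346.   148.3] 85.3
[[[-28, -10, 0], np.float64(0.031)], [[-29, -9, 0], np.float64(0.031)], [[-29, -8, 0], np.float64(0.031)], [[-29, -7, 0], np.float64(0.031)], [[-29, -6, 0], np.float64(0.031)], [[-30, -6, 0], np.float64(0.031)], [[-30, -5, 1], np.float64(0.032)], [[-30, -3, 0], np.float64(0.031)], [[-30, -3, 1], np.float64(0.032)], [[-30, -2, 0], np.float64(0.031)]]
```

Call:
step_arm --series '[[[-28, -10, 0], 0.031, 1], [[-29, -9, 0], 0.031, 1], [[-29, -8, 0], 0.031, 1], [[-29, -7, 0], 0.031, 1], [[-29, -6, 0], 0.031, 1], [[-30, -6, 0], 0.031, 1], [[-30, -5, 0], 0.032, 1], [[-30, -3, 0], 0.031, 1], [[-30, -3, 0], 0.032, 1], [[-30, -2, 0], 0.031, 1]]'

```text
time_s: 18.1
tcp_pos: [0.5955, -0.3469, 0.1466]
tool_rot: [-3.14, -0.001, 1.487]
force: [1.3, -0.0, 0.0]
gripper_width: 0.0189
gripper_force: 20.0
```

Call:
step_arm --series '[[[0, 0, 30], 0, 1], [[0, 0, 30], 0, 1], [[0, 0, 20], 0, 1], [[0, 0, 0], 0, 1], [[0, 0, 0], 0, 1], [[0, 0, 0], 0, 1]]'

```text
time_s: 18.6
tcp_pos: [0.597, -0.346, 0.0688]
tool_rot: [3.141, 0.0, 1.489]
force: [-0.2, -0.9, -0.4]
gripper_width: 0.0188
gripper_force: 20.0
```

```bash
python3 - <<'E'
from p import *
from m import *
st(); w=camera("wrist"); cv2.imwrite("pics/q7.png",w["img"][100:300,150:360])
g=bot.read_state()["tcp_pos"][2]+.0222+.018
for r in rects(w,green(w),g,(0,0,512,384),200): print(r)
m=white(w); m[:, :150]=0; m[:,350:]=0
for k in cv2.findContours(m,cv2.RETR_EXTERNAL,cv2.CHAIN_APPROX_NONE)[0]:
    if cv2.contourArea(k)>150:
        k=k.reshape(-1,2); a=k[(k[:,0]+k[:,1]).argmin()]; b=k[(k[:,0]-k[:,1]).argmax()]
        P=ray(w,[a,b],.009)[:,:2]*1000; print(a,b,P.round(1),np.linalg.norm(P[1]-P[0]).round(1))
        d=(P[1]-P[0])/np.linalg.norm(P[1]-P[0]); n=np.array([d[1],-d[0]])
        print("centre?",(P.mean(0)+36*n).round(1),(P.mean(0)-36*n).round(1),"axis",np.degrees(np.arctan2(d[1],d[0]))+90)
E
```

```text
18.6 [ 597.  -346.    68.8] [180.    0.   85.3] [-0.2 -0.9 -0.4] 0.018816029837235133 19.99978244304657
(array([ 31., 245.]), array([ 481.4, -331.9,   14.3,    8.5]), -74.8)
(array([170.,  11.]), array([ 569.1, -230.4,    9.3,    6.9]), 84.6)
[150 197] [176 194] [[ 513.6 -334.4]
 [ 534.7 -333.6]] 21.1
centre? [ 525.5 -370. ] [ 522.9 -298. ] axis 92.06607184253122
[150   0] [349   0] [[ 534.8 -192.8]
 [ 674.1 -204.2]] 139.7
centre? [ 601.5 -234.4] [ 607.4 -162.6] axis 85.34597743723641
```

View pics/q7.png

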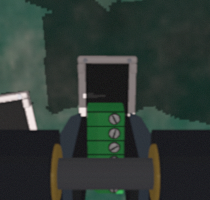

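In the crop the nest's far wall runs from (79,57) to (137,57) and the strip end from (87,103) to (126,103). I'll convert those to positions.

```bash
python3 - <<'E'
from p import *
w=camera("wrist"); z=bot.read_state()["tcp_pos"][2]+.0222+.018
u=np.array([np.cos(np.radians(85.3)),np.sin(np.radians(85.3))])
P=ray(w,[(229,157),(287,157)],.009)[:,:2]*1000; Q=ray(w,[(237,203),(276,203)],z)[:,:2]*1000
print(np.linalg.norm(P[1]-P[0]),(P.mean(0)-36*u).round(1)); print(np.linalg.norm(Q[1]-Q[0]),(Q.mean(0)-23*u).round(1))
E
```

```text
44.69239737304253 [ 599.2 -345.8]
18.985020314643847 [ 597.8 -341.8]
```

Call:
step_arm --series '[[[-3, 1, 30], 0, 1], [[0, 0, 25], 0, 1], [[0, 0, 15], 0, 1], [[0, 0, 8], 0, 1], [[0, 0, 4], 0, 1], [[0, 0, 2], 0, 1], [[0, 0, 2], 0, 1], [[0, 0, 0], 0, 1], [[0, 0, 0], 0, 1]]'

```text
time_s: 19.45
tcp_pos: [0.5978, -0.3492, -0.0173]
tool_rot: [3.14, 0.001, 1.489]
force: [-0.8, -0.8, -0.0]
gripper_width: 0.0189
gripper_force: 20.0
```

Call:
step_arm --series '[[[0, 0, 1], 0, 1], [[0, 0, 0.5], 0, 1], [[0, 0, 0], 0, 0.7], [[0, 0, 0], 0, 0.6], [[0, 0, 0], 0, 0.5], [[0, 0, 0], 0, 0.5], [[0, 0, 0], 0, 0.5], [[0, 0, 0], 0, 0.5]]'

```text
time_s: 20.12
tcp_pos: [0.5973, -0.3489, -0.0197]
tool_rot: [-3.142, -0.0, 1.489]
force: [-0.2, -0.5, 0.3]
gripper_width: 0.0455
gripper_force: 0.0
```

Call:
step_arm --series '[[[0, 0, -10], 0, 0.5], [[0, 0, -30], 0, 0.5], [[0, 0, -40], 0, 0.5], [[0, 0, -40], 0, 0.5], [[0, 0, -40], 0, 0.5], [[0, 0, 0], 0, 0.4], [[0, 0, 0], 0, 0.4]]'

```text
time_s: 20.7
tcp_pos: [0.5987, -0.3498, 0.144]
tool_rot: [3.137, 0.003, 1.489]
force: [-0.1, 0.5, -0.6]
gripper_width: 0.054
gripper_force: 0.0
```

```bash
python3 - <<'E'
from p import *
from m import *
st(); w=camera("wrist"); cv2.imwrite("pics/w8.png",w["img"])
b,g,r=[w["img"][...,i].astype(int) for i in range(3)]
m=((g-r>40)&(g>90)&(g-b>30)).astype(np.uint8)*255
for q in rects(w,m,.021,(150,100,360,250),200): print(q)
plan((635,-150,148,105,7),(631.4,52.5,148,117.5,7))
E
```

```text
20.7 [ 598.7 -349.8  144. ] [179.7   0.2  85.3] [-0.1  0.5 -0.6] 0.054042266965188886 0.0
(array([254., 193.]), array([ 596.7, -356.4,   28.3,   18.8]), 85.3)
[631.6  52.6 147.7] 117.5
[[[29, 3, -1], np.float64(-0.049)], [[29, 4, -1], np.float64(-0.049)], [[28, 6, -1], np.float64(-0.049)], [[28, 7, -1], np.float64(-0.049)], [[28, 9, -1], np.float64(-0.049)], [[27, 10, -1], np.float64(-0.049)], [[26, 11, 0], np.float64(-0.05)], [[28, 7, 0], np.float64(-0.031)], [[28, 8, 0], np.float64(-0.031)], [[28, 9, 0], np.float64(-0.031)], [[27, 9, 0], np.float64(-0.031)], [[27, 10, 0], np.float64(-0.031)], [[27, 11, 0], np.float64(-0.031)], [[26, 13, 0], np.float64(-0.032)]]
```

View pics/w8.png

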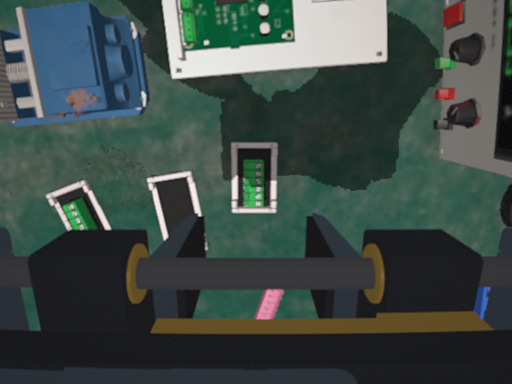

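The short strip sits inside its nest, between rows 159 and 208. I'll check its margin to the near wall.

```bash
python3 - <<'E'
from p import *
w=camera("wrist")
print((ray(w,[(254,159),(254,207.5)],.021)*1000).round(1)); print((ray(w,[(254,142.5),(254,213.5)],.009)*1000).round(1)); print((ray(w,[(243,180),(265,180)],.021)*1000).round(1),(ray(w,[(232,180),(276,180)],.009)*1000).round(1))
E
```

```text
[[ 598.4 -322.5   21. ]
 [ 594.5 -370.4   21. ]]
[[ 599.6 -308.1    9. ]
 [ 593.7 -380.2    9. ]]
[[ 586.2 -342.    21. ]
 [ 607.3 -343.7   21. ]] [[ 574.6 -343.5    9. ]
 [ 618.5 -347.     9. ]]
```

The pocket runs from -375 to -313 and the strip from -370 to -323, so it lies clear and flat. Next is the middle strip.

Call:
step_arm --series '[[[29, 3, -1], -0.049, 0.4], [[29, 4, -1], -0.049, 0.4], [[28, 6, -1], -0.049, 0.4], [[28, 7, -1], -0.049, 0.4], [[28, 9, -1], -0.049, 0.4], [[27, 10, -1], -0.049, 0.4], [[26, 11, 0], -0.049, 0.4], [[28, 7, 0], -0.031, 0.4], [[28, 8, 0], -0.031, 0.4], [[28, 9, 0], -0.031, 0.4]]'

```text
time_s: 21.63
tcp_pos: [0.6326, -0.0612, 0.1447]
tool_rot: [-3.139, -0.001, 1.926]
force: [0.1, 0.7, -0.2]
gripper_width: 0.0544
gripper_force: 0.0
```

Call:
step_arm --series '[[[27, 9, 0], -0.031, 0.4], [[27, 10, 0], -0.031, 0.4], [[27, 11, 0], -0.031, 0.4], [[26, 13, 0], -0.032, 0.4], [[0, 0, 0], 0, 0.4], [[0, 0, 0], 0, 0.4]]'

```text
time_s: 22.13
tcp_pos: [0.6306, 0.0541, 0.145]
tool_rot: [-3.139, -0.001, 2.052]
force: [-0.3, -0.7, 0.5]
gripper_width: 0.0546
gripper_force: 0.0
```

```bash
python3 - <<'E'
from p import *
from m import *
st(); w=camera("wrist")
for r in rects(w,green(w),.018,(150,80,360,250),200): print(r)
E
```

```text
22.1333 [630.6  54.1 145. ] [-1.799e+02 -1.000e-01  1.176e+02] [-0.3 -0.7  0.5] 0.054607559622305325 0.0
(array([257., 187.]), array([630.7,  54.4,  61.8,  18.8]), -61.9)
```

Call:
step_arm --series '[[[0, 0, 35], 0, 0.4], [[0, 0, 35], 0, 0.4], [[0, 0, 35], 0, 0.4], [[0, 0, 25], 0, 0.4], [[0, 0, 15], 0, 0.4], [[0, 0, 8], 0, 0.4], [[0, 0, 5], 0, 0.4], [[0, 0, 0], 0, 0.4], [[0, 0, 0], 0, 0.4]]'

```text
time_s: 22.93
tcp_pos: [0.6321, 0.0523, -0.011]
tool_rot: [3.141, 0.0, 2.049]
force: [-0.4, 0.3, 1.4]
gripper_width: 0.0544
gripper_force: 0.0
```

Call:
step_arm --series '[[[0, 0, 3], 0, 0.4], [[0, 0, 3], 0, 0.4], [[0, 0, 2], 0, 0.4], [[0, 0, 1], 0, 0.4], [[0, 0, 0], 0, 0.4]]'

```text
time_s: 23.35
tcp_pos: [0.6315, 0.0528, -0.0208]
tool_rot: [-3.141, -0.0, 2.05]
force: [-0.4, 0.2, -0.8]
gripper_width: 0.0546
gripper_force: 0.0
```

Call:
step_arm --series '[[[0, 0, 0], 0, 1], [[0, 0, 0], 0, 1], [[0, 0, 0], 0, 1], [[0, 0, 0], 0, 1], [[0, 0, 0], 0, 1], [[0, 0, 0], 0, 1], [[0, 0, 0], 0, 1], [[0, 0, 0], 0, 1], [[0, 0, 0], 0, 1]]'

```text
time_s: 24.1
tcp_pos: [0.6315, 0.0527, -0.0207]
tool_rot: [-3.142, 0.0, 2.05]
force: [-1.1, 0.2, -0.1]
gripper_width: 0.0188
gripper_force: 20.0
```

Call:
step_arm --series '[[[0, 0, -10], 0, 1], [[0, 0, -25], 0, 1], [[0, 0, -35], 0, 1], [[0, 0, -35], 0, 1], [[0, 0, -35], 0, 1], [[0, 0, -30], 0, 1], [[0, 0, 0], 0, 1], [[0, 0, 0], 0, 1]]'

```text
time_s: 24.77
tcp_pos: [0.6326, 0.0527, 0.1518]
tool_rot: [3.138, 0.002, 2.05]
force: [-0.9, 0.3, -0.4]
gripper_width: 0.0189
gripper_force: 20.0
```

```bash
python3 - <<'E'
from p import *
st(); plan((516,-379,150,94.5,14))
E
```

```text
24.7667 [632.6  52.7 151.8] [1.798e+02 1.000e-01 1.174e+02] [-0.9  0.3 -0.4] 0.018855252863904583 20.000043511390686
[ 515.6 -378.9  149.8] 94.5
[[[-24, -22, 0], np.float64(0.029)], [[-24, -21, 0], np.float64(0.029)], [[-25, -20, 0], np.float64(0.029)], [[-25, -19, 0], np.float64(0.028)], [[-26, -19, 0], np.float64(0.029)], [[-26, -18, 0], np.float64(0.028)], [[-27, -17, 0], np.float64(0.029)], [[-27, -17, 0], np.float64(0.028)], [[-28, -16, 0], np.float64(0.029)], [[-28, -15, 0], np.float64(0.028)], [[-29, -14, 0], np.float64(0.029)], [[-29, -13, 1], np.float64(0.028)], [[-29, -12, 0], np.float64(0.029)], [[-30, -12, 1], np.float64(0.028)]]
```

Call:
step_arm --series '[[[-24, -22, 0], 0.029, 1], [[-24, -21, 0], 0.029, 1], [[-25, -20, 0], 0.029, 1], [[-25, -19, 0], 0.028, 1], [[-26, -19, 0], 0.029, 1], [[-26, -18, 0], 0.028, 1], [[-27, -17, 0], 0.029, 1], [[-27, -17, 0], 0.028, 1], [[-28, -16, 0], 0.029, 1], [[-28, -15, 0], 0.028, 1]]'

```text
time_s: 25.6
tcp_pos: [0.5461, -0.2566, 0.1483]
tool_rot: [-3.14, -0.001, 1.762]
force: [1.6, 0.3, -0.5]
gripper_width: 0.0188
gripper_force: 20.0
```

Call:
step_arm --series '[[[-29, -14, 0], 0.029, 1], [[-29, -13, 0], 0.028, 1], [[-29, -12, 0], 0.029, 1], [[-30, -12, 0], 0.028, 1], [[0, 0, 30], 0, 1], [[0, 0, 30], 0, 1], [[0, 0, 0], 0, 1], [[0, 0, 0], 0, 1], [[0, 0, 0], 0, 1]]'

```text
time_s: 26.35
tcp_pos: [0.5149, -0.3788, 0.0902]
tool_rot: [3.142, 0.0, 1.65]
force: [0.8, 0.7, -0.6]
gripper_width: 0.0193
gripper_force: 20.0
```

```bash
python3 - <<'E'
from p import *
st(); w=camera("wrist"); cv2.imwrite("pics/q9.png",cv2.resize(w["img"][100:300,150:360],None,fx=2,fy=2))
E
```

```text
26.35 [ 514.9 -378.8   90.2] [180.    0.   94.6] [ 0.8  0.7 -0.6] 0.019280653374864034 19.999971091747284
```

View pics/q9.png

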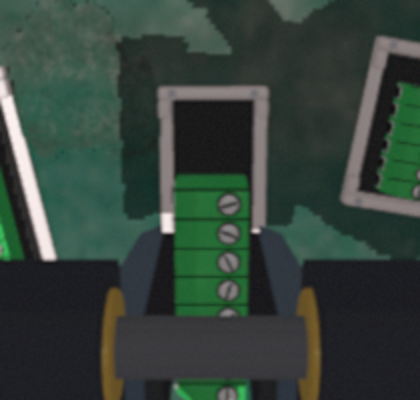

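The nest's far wall is at crop (158..269, 87) and the strip end at (175..249, 176). The strip is level and aligned with the pocket.

```bash
python3 - <<'E'
from p import *
w=camera("wrist"); z=bot.read_state()["tcp_pos"][2]+.0207+.018
u=np.array([np.cos(np.radians(94.5)),np.sin(np.radians(94.5))])
P=ray(w,[(229,143.5),(284.5,143.5)],.009)[:,:2]*1000; Q=ray(w,[(237.5,188),(274.5,188)],z)[:,:2]*1000
print(np.linalg.norm(P[1]-P[0]),(P.mean(0)-43.5*u).round(1)); print(np.linalg.norm(Q[1]-Q[0]),(Q.mean(0)-30.5*u).round(1))
E
```

```text
45.88064989030903 [ 516.2 -377.5]
17.972494057464857 [ 515.  -374.9]
```

Call:
step_arm --series '[[[-1, 1, 35], 0, 1], [[0, 0, 30], 0, 1], [[0, 0, 20], 0, 1], [[0, 0, 10], 0, 1], [[0, 0, 5], 0, 1], [[0, 0, 3], 0, 1], [[0, 0, 2], 0, 1], [[0, 0, 1], 0, 1], [[0, 0, 0], 0, 1], [[0, 0, 0], 0, 1]]'

```text
time_s: 27.28
tcp_pos: [0.516, -0.3802, -0.0159]
tool_rot: [3.141, 0.001, 1.65]
force: [0.6, -0.2, 0.5]
gripper_width: 0.0188
gripper_force: 20.0
```

Call:
step_arm --series '[[[0, 0, 1], 0, 1], [[0, 0, 0.5], 0, 1], [[0, 0, 0], 0, 0.7], [[0, 0, 0], 0, 0.6], [[0, 0, 0], 0, 0.5], [[0, 0, 0], 0, 0.5], [[0, 0, 0], 0, 0.5], [[0, 0, 0], 0, 0.5]]'

```text
time_s: 27.95
tcp_pos: [0.5156, -0.3798, -0.0182]
tool_rot: [-3.142, -0.0, 1.65]
force: [0.7, -0.5, -1.0]
gripper_width: 0.0453
gripper_force: 0.0
```

Call:
step_arm --series '[[[0, 0, -10], 0, 0.5], [[0, 0, -30], 0, 0.5], [[0, 0, -40], 0, 0.5], [[0, 0, -40], 0, 0.5], [[0, 0, -40], 0, 0.5], [[30, 0, 0], 0, 0.4], [[30, 0, 0], 0, 0.4], [[30, 0, 0], 0, 0.4], [[0, 0, 0], 0, 0.4], [[0, 0, 0], 0, 0.4]]'

```text
time_s: 28.78
tcp_pos: [0.5086, -0.2889, 0.1429]
tool_rot: [3.141, 0.0, 1.652]
force: [0.4, -0.5, 0.5]
gripper_width: 0.0546
gripper_force: 0.0
```

```bash
python3 - <<'E'
from p import *
from m import *
st(); c=camera("top"); s=camera("scene")
b,g,r=[c["img"][...,i].astype(int) for i in range(3)]
m=((g-r>40)&(g>90)&(g-b>25)).astype(np.uint8)*255
for q in rects(c,m,.021,(300,120,375,235),60): print(q)
f=lambda c,x0,y0,x1,y1:cv2.resize(c["img"][y0:y1,x0:x1],(400,300),interpolation=cv2.INTER_CUBIC)
cv2.imwrite("pics/fin.png",np.vstack([np.hstack([f(c,260,120,380,240),f(c,145,105,265,235)]),np.hstack([f(s,235,215,325,285),f(s,150,140,270,230)])]))
E
```

```text
28.7833 [ 508.6 -288.9  142.9] [180.    0.   94.6] [ 0.4 -0.5  0.5] 0.05457527934177371 0.0
(array([345., 215.]), array([ 414.2, -390.5,   76.7,   15.2]), -79.2)
```

View pics/fin.png

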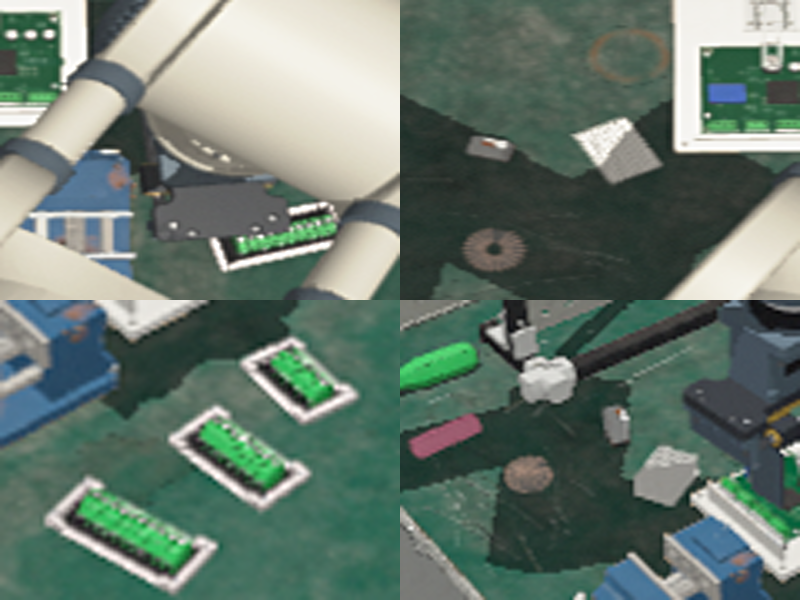

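The final scene view (bottom left) shows all three strips flat, screws up, each inside the nest made for its length. The heat sink, inductor and relay are undisturbed, and the gripper is clear at 0.14 m.

```bash
python3 -c "
from rig import bot
print(bot.sign_off())"
```

```text
the job is handed in; nothing more can be done
None
```

The three green strips are in their matching nests, flat and right way up, with the heat sink, inductor and relay left where they were; the job was handed in at about 29 s, with no verdict returned.

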